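# Plate back on the warmer, heat up one click

## Robot

A 6-joint arm with a two-finger parallel gripper is mounted at the origin on a cart in front of the work surface, level with it; the furniture and walls round the work are solid. World frame = base frame: x ahead of the robot, y to its left, z up, the work surface at z = 0. Lengths are in m, angles in rad, forces in N, time in s.
With the tool pointing down it reaches from about 0.35 to 0.85 m from the base axis. Payload 8.1 kg.
Tool frame: the origin (TCP) lies midway between the tips of the shut fingers; the grasp point (between the pads) lies 19 mm behind it; z points along the fingers, y is the line along which they close (so a half turn about z gives the same grasp; the last joint's range is limited). The gripper opens to 93 mm and grips with 3 to 60 N. Pads are 15 mm wide; open, the fingers measure 128 mm over their backs; the gripper's body (75 mm by 188 mm) begins 65 mm behind the grasp point.
Start: joints at [1.217, 0.13, 1.488, -0, 1.523, -0.085], TCP at [0.159, 0.578, 0.219] pointing down, gripper open.
Joint ranges: [-2.96, 2.96], [-0.89, 2.26], [0.02, 2.5], [-1.34, 4.48], [0, 2.73], [-2.66, 2.66]. Speed limits (rad/s): [2.39, 2.39, 2.79, 3.14, 3.14, 3.14].

## Interface

Orientations are given as a rotation vector (axis times angle).
In Python, from plant import robot, cams gives the robot as it stands. The module is installed in compiled form; this text tells all that it offers.
- The arm moves only by the tool play_rows, never from a script. Its arguments are lists of equal length, an entry for each row: "slide": the shift along the tool's x, y, z scaled (see below), a list of three; "twist": the turn, a rotation vector about the tool's x, y, z scaled (see below), a list of three. A call has exactly 8 rows; each row shifts and turns the commanded pose from where the row before left it, along the tool's axes as they then stand; what a row does not reach is not made up. The controller multiplies each number of a shift by 25 cm and each number of a turn by 60 degrees. A row lasts 1/10 s, in which the tool goes at most 50 mm and 8.59 degrees, less where a joint would pass 70% of its speed; a pose out of reach is approached as far as the arm can. A call with a number of a shift or a turn outside -1 to 1 is refused whole. A call with a gripper value outside its range is refused whole. "fingers" is the closure, from -1 (fully open) to 1 (shut), set as the call begins (left out, the last holds). The fingers move at their own pace and stop on an object; "force" is the grip in N (left out, the last holds). Time passes only in rows, so rows that do not move let the fingers close, or fill a call up. It gives the time, the measured TCP pose, the force, the opening and the grip force at its end, in the units of the state.
- robot.read_state(): the state, without advancing time (a new reading comes with each control period).
- cams.read_camera(name): name is "side" or "top" or "wrist"; returns (picture, depth): 480x640x3 uint8, red, green, blue; 480x640 float32, m along the optical axis (not along the pixel's ray), 0 where there is no reading.
- cams.get_calibration(name): a dict with "fx", "fy", "cx", "cy" (pixels), "k1" (the pictures are not rectified: a ray, as slopes to the right and down, at radius r is drawn at 1 + k1 r^2 times it, then the intrinsics apply), "world_from_camera" (4x4, takes a point from camera to world coordinates). Camera axes: x right, y down, z forward; pixel columns grow to the right and rows downward; lengths in m; the calibration is good to about 2 mm. A picture is of the moment at which its call begins: read the wrist's pose just before it. get_calibration takes no time and is no camera call; for the wrist camera it gives the pose at the moment of the call.
- robot.close_job(): hands the job in; it is judged then, once.
The state is a dict: "t": time; "q": joint angles; "dq": joint speeds; "joint_torque": joint torques, N m; "tool_pos": TCP position; "orientation": TCP orientation; "force": force on the tool from outside, world axes, zero at the start; "wrist_torque": the same for the moment, N m; "opening": finger opening in m; "gripper_force": force on a finger pad.
Only numpy, scipy, OpenCV 4.12 (cv2) and the standard library are available. Lean on these libraries where they do the work, as an engineer would, in place of code of your own. Each camera call takes 0.05 s, during which the arm holds its last target. There are 200 camera calls.

## Task

A side plate was put down half over the controls of the counter plate warmer: gently push it back until it sits centred on the ring printed on the black glass. Then turn the knurled thermostat dial up by exactly one click, clockwise seen from above, by dragging it round with the light press of a fingertip. Grip and lift nothing, and leave the ramekin, the shaker and the pastry brush where they are.

Things in the scene. Friction and masses are not known exactly. Their poses are not given: they have to be found in the camera images.
- warmer: Counter plate warmer, metal, fixed, 260 mm deep (its x) by 200 mm wide (its y). Origin: centre of its underside on the table; x to its rear (away from the robot), y left, z up; yaw up to 0.2 rad. Its front 84 mm is a low ledge, top 45 mm above the table, with the dial. Behind a vertical step at x = -46 mm, flat black glass 70 mm above the table reaches to the rear edge.
- ring_center (a point): Centre of the thin grey ring, 166 mm across, printed on the black glass; on the glass, 70 mm above the table, 88 mm behind the step, on the warmer's centre line. A centred plate leaves about 5 mm of glass visible inside the ring all round.
- side_plate: White round side plate, 155 mm across, 17 mm high, 0.2 to 0.3 kg, loose. Origin: centre of its underside, on the glass. Foot 124 mm across; the rim flares, its outer edge is 12 to 17 mm above the glass. At the start its centre is only 30 to 42 mm behind the step: it overhangs the rear half of the dial, 14 mm above it. A finger pushing its front edge passes over the dial.
- dial_axis (a point): On the dial's vertical axis, at its flat top when not pressed: 63 mm above the table, 44 mm in front of the step, on the warmer's centre line. The dial is a black knurled disc 64 mm across and 12.5 mm thick, 12 mm clear of the step. It is sprung: it sinks up to 4 mm under 3 to 9 N, then stops hard. Grippy surface; a fingertip pressing its top with 5 to 8 N drags it round.
- dial (a joint): Dial angle, rad; grows clockwise seen from above (hotter). Detents at 0, 0.628, 1.257, 1.885, 2.513 (36 degrees apart, stops at both ends). Starts at rest at 0.628 or 1.257. Leaving a detent takes roughly 0.03 N m (1.5 N at 20 mm); half way is a hump, and a dial let go snaps to the nearest detent. A finger pressing on it can hold it in between.
- pointer (a point): Outer end of the white pointer line on the dial's top, 28 mm from the axis. It points at one of five dots on the ledge, small and pale at the left to big and red at the right: at 0.628 it points 36 degrees left of the warmer's x, at 1.257 straight to the rear, at 1.885 36 degrees right.
- ramekin: Loose white ramekin with red sauce, 65 mm across, 37 mm high, on the table to the right of the warmer. Origin: centre of its underside. Leave it alone.
- shaker: Loose dark shaker with a steel cap, 42 mm across, 84 mm high, on the table to the right of the warmer, behind the ramekin. Origin: centre of its underside. Leave it alone.
- pastry_brush: Loose flat pastry brush, 37 x 196 x 23 mm, lying on the table to the right, its length along its y. Origin: centre of its underside. Leave it alone.

How it is judged:
By the outcome, as a careful person would: the job done as asked, in the order asked, and still so for the second after the job is handed in, with the robot touching nothing.
It also fails if it takes over 48 s, if anything falls off the work surface, if the arm or the gripper's body presses on something with over 40 N, if the wrist force passes 120 N, or if a joint passes its speed limit or range.

## Working session

There is one attempt and no reset: what is moved stays moved. The work goes in short steps, Python scripts to look and compute and a tool call to move; the robot and the scene stay as the last step left them, time stands still between calls to the robot, and variables do not carry over. Pictures are saved under pics/ and viewed, at most 10 in all, crops included, and the job is handed in when it is done.

Besides the shell and the picture viewer there is one more tool, called after "Request:" as name(argument=value, ...), one argument or row to a line, values as JSON. play_rows: Moves the arm, as the interface text tells. Shifts and turns lie within -1 to 1; 1 stands for 25 cm of shift or 60 degrees of turn. Its arguments: {"type":"object","properties":{"slide":{"type":"array"},"twist":{"type":"array"},"fingers":{"type":"number"},"force":{"type":"number"}},"required":["slide","twist"]}

```bash
mkdir -p pics; cat > h.py <<'E'
import numpy as np, cv2
from plant import robot, cams
from scipy.spatial.transform import Rotation as R
def snap(n,f):
    c=cams.get_calibration(n); p,d=cams.read_camera(n)
    cv2.imwrite('pics/'+f+'.png',p[:,:,::-1]); np.savez('pics/'+f,p=p,d=d,T=c['world_from_camera'],k=[c[a] for a in('fx','fy','cx','cy','k1')])
    return p,d,c
def ray(c,u,v):
    K=np.array([[c['fx'],0,c['cx']],[0,c['fy'],c['cy']],[0,0,1.]])
    D=np.array([c['k1'],0,0,0,0.])
    return cv2.undistortPoints(np.array([[[u,v]]],float),K,D)[0,0]
def at_z(c,u,v,z):
    T=np.array(c['world_from_camera']); a=ray(c,u,v); d=T[:3,:3]@[a[0],a[1],1]; o=T[:3,3]
    return o+d*(z-o[2])/d[2]
def project(c,P):
    T=np.array(c['world_from_camera']); q=T[:3,:3].T@(np.array(P)-T[:3,3]); a=q[:2]/q[2]; a=a*(1+c['k1']*(a@a))
    return a*[c['fx'],c['fy']]+[c['cx'],c['cy']]
E
python3 - <<'E'
from h import *
print(robot.read_state())
for n in('top','side'): p,d,c=snap(n,n+'0'); print(n,c)
a=cv2.imread('pics/top0.png');b=cv2.imread('pics/side0.png')
E
```

```text
{'t': 0.0, 'q': array([ 1.21662619e+00,  1.31144160e-01,  1.48929372e+00, -1.18957792e-05,
        1.52298646e+00, -8.54023784e-02]), 'dq': array([ 7.18187662e-04,  3.90122407e-04, -1.30398038e-03, -3.88222708e-04,
        5.33983145e-04,  8.67830887e-05]), 'joint_torque': array([-2.47828866e-03, -5.59841073e+01, -4.91761279e+01,  7.62085430e-02,
        3.58205033e-02, -1.76065969e-04]), 'tool_pos': array([0.15911095, 0.57792439, 0.21758967]), 'orientation': array([-4.20856841e-01, -3.11288289e+00,  2.81171049e-03]), 'force': array([-0.81714159,  0.14167725, -0.40964763]), 'wrist_torque': array([-0.00350994, -0.00026727,  0.01069539]), 'gripper_force': 0.0, 'opening': 0.09305542423595409}
top {'fx': 462.89552293860754, 'fy': 462.89552293860754, 'cx': 320.4026835649007, 'cy': 237.2453885829212, 'k1': -0.018460146205917558, 'world_from_camera': array([[-0.00169195, -0.99036925,  0.13844092,  0.44566552],
       [-0.99998002,  0.00251879,  0.00579754, -0.05383083],
       [-0.00609041, -0.13842835, -0.99035372,  0.90800972],
       [ 0.        ,  0.        ,  0.        ,  1.        ]])}
side {'fx': 564.014528486427, 'fy': 564.014528486427, 'cx': 318.6559942755716, 'cy': 239.7687128079742, 'k1': -0.03039029350846713, 'world_from_camera': array([[ 9.94568962e-01, -5.78045003e-02,  8.65518303e-02,
         4.90744249e-01],
       [-1.04077109e-01, -5.58200714e-01,  8.23152427e-01,
        -7.47777083e-01],
       [ 7.31378744e-04, -8.27689919e-01, -5.61185230e-01,
         5.59913320e-01],
       [ 0.00000000e+00,  0.00000000e+00,  0.00000000e+00,
         1.00000000e+00]])}
```

View pics/top0.png

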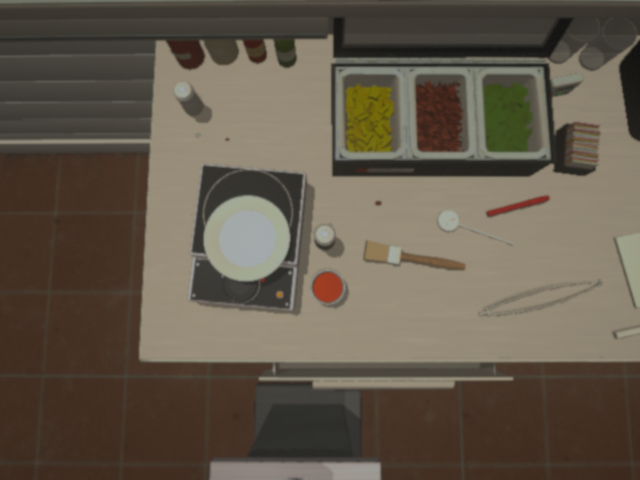

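View pics/side0.png

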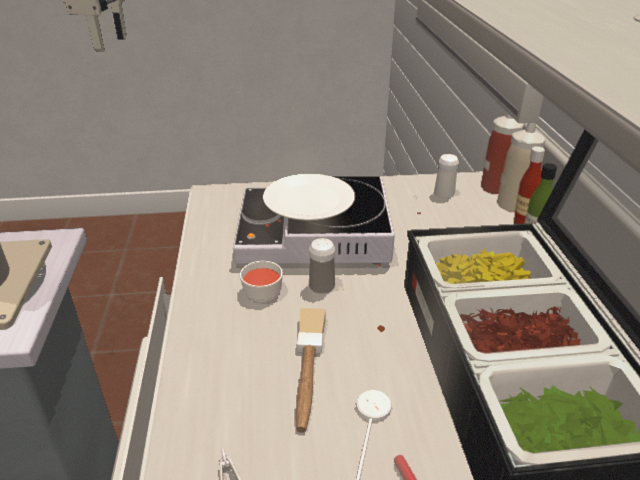

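The top view shows the warmer with glass corners at about (203,165), (306,172), (298,263) and (193,255). The plate is centred near (247,238), and the ring near (248,213). The ramekin is at (328,288) and the shaker at (325,236). In the side view the arm is far left. I'll rectify the top view onto the glass plane next.

```bash
python3 - <<'E'
from h import *
c=cams.get_calibration('top'); p=cv2.imread('pics/top0.png'); d=np.load('pics/top0.npz')['d']
for n,u,v,z in [('gl rl',203,165,.07),('gl rr',306,172,.07),('led fl',190,302,.045),('led fr',294,309,.045),('plate',247,238,.087),('ram',328,287,.037),('shk',325,232,.084)]:
    print(n,at_z(c,u,v,z).round(4), d[v,u])
# rectify z=.07, 0.4mm/px; x up, y left
s=.0004; x1,y1=.70,.26
def rect(z,W=600,H=780):
    m=np.zeros((H,W,2),np.float32)
    for i in range(H):
        for j in range(W): m[i,j]=project(c,[x1-i*s,y1-j*s,z])
    return cv2.remap(p,m[:,:,0],m[:,:,1],cv2.INTER_CUBIC)
a=rect(.07); a=cv2.convertScaleAbs(a,alpha=1.6,beta=20)
for k in range(0,780,125): cv2.putText(a,'%.2f'%(x1-k*s),(0,k+10),0,.4,(0,0,255)); cv2.line(a,(0,k),(12,k),(0,0,255))
for k in range(0,600,125): cv2.putText(a,'%.2f'%(y1-k*s),(k,775),0,.4,(0,0,255)); cv2.line(a,(k,755),(k,765),(0,0,255))
cv2.imwrite('pics/rect0.png',a[:600] if 0 else cv2.resize(a,(461,600)))
E
```

```text
gl rl [0.7001 0.171  0.07  ] 0.861284
gl rr [ 0.6858 -0.0223  0.07  ] 0.93643796
led fl [0.4458 0.1931 0.045 ] 0.8990068
led fr [4.328e-01 1.000e-04 4.500e-02] 0.8965149
plate [0.5594 0.0826 0.087 ] 0.8387806
ram [ 0.4733 -0.0628  0.037 ] 0.87695754
shk [ 0.5704 -0.0573  0.084 ] 0.83334017
```

View pics/rect0.png

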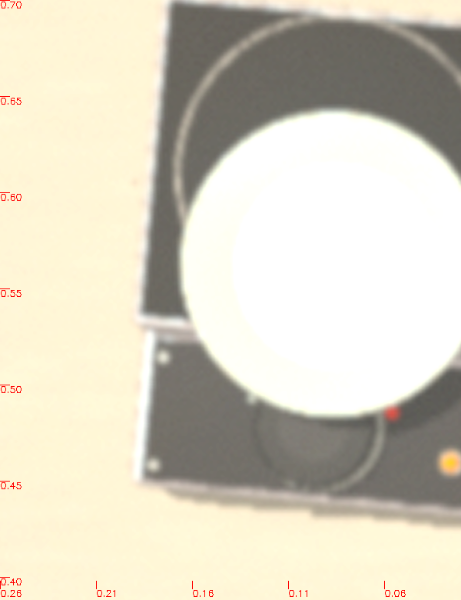

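```bash
cat > fit.py <<'E'
from h import *
from scipy.optimize import minimize
def sampler(c,g):
    T=np.array(c['world_from_camera'])
    def f(P):
        q=(P-T[:3,3])@T[:3,:3]; a=q[:,:2]/q[:,2:]; a=a*(1+c['k1']*(a*a).sum(1,keepdims=True))
        uv=(a*[c['fx'],c['fy']]+[c['cx'],c['cy']]).astype(np.float32)
        return cv2.remap(g,uv[:,0],uv[:,1],cv2.INTER_CUBIC,borderValue=0)[:,0] if 0 else cv2.remap(g,uv[None,:,0],uv[None,:,1],cv2.INTER_LINEAR)[0]
    return f
def circ(x,y,r,z,th): return np.c_[x+r*np.cos(th),y+r*np.sin(th),0*th+z]
def best(score,x0,span):
    x0=np.array(x0,float)
    S=np.array([x0+np.array(o)*span for o in np.random.default_rng(0).uniform(-1,1,(1500,len(x0)))])
    v=[score(s) for s in S]; b=S[np.argmax(v)]
    r=minimize(lambda x:-score(x),b,method='Nelder-Mead',options=dict(initial_simplex=np.vstack([b]+[b+e for e in np.diag(np.array(span)/10*np.ones(len(b)))]),xatol=1e-5))
    return r.x,-r.fun
def plate(c,g,x0,z=.085,span=.012,th=np.linspace(0,2*np.pi,180),r=.0775):
    f=sampler(c,g)
    return best(lambda s:(np.clip(f(circ(s[0],s[1],r-.002,z,th))-f(circ(s[0],s[1],r+.002,z,th)),-20,80)).mean(),x0,span)
def ring(c,g,x0,th,span=.012,z=.07):
    f=sampler(c,g)
    return best(lambda s:np.clip(f(circ(*s,.083,z,th))-.5*f(circ(*s,.0795,z,th))-.5*f(circ(*s,.0865,z,th)),-30,40).mean(),x0,span)
def warmer(c,g,x0):
    f=sampler(c,g)
    def sc(s):
        w=np.array([s[0],s[1],0]);ca,sa=np.cos(s[2]),np.sin(s[2]);Rm=np.array([[ca,-sa,0],[sa,ca,0],[0,0,1]])
        t=0
        X=np.linspace(-.035,.12,80);Y=np.linspace(-.09,.09,80)
        def L(x,y,z): return f(np.c_[x+0*y,y+0*x,z+0*x+0*y]@Rm.T+w)
        for sg in(1,-1): t+=np.clip(L(X,sg*.1025+0*X,.07)-L(X,sg*.0965+0*X,.07),-30,60).mean()
        t+=np.clip(L(.1325+0*Y,Y,.07)-L(.1265+0*Y,Y,.07),-30,60).mean()
        return t
    return best(sc,x0,np.array([.012,.012,.06]))
E
python3 - <<'E'
from fit import *
c=cams.get_calibration('top'); g=cv2.GaussianBlur(cv2.cvtColor(cv2.imread('pics/top0.png'),6),(0,0),.6).astype(np.float32)
W,s=warmer(c,g,[.568,.0855,-.08]);print('warmer',W,s)
u=np.array([np.cos(W[2]),np.sin(W[2])])
print('ring from warmer',W[:2]+.042*u,'dial',W[:2]-.09*u)
print('ring',ring(c,g,W[:2]+.042*u,np.linspace(-1.4,1.4,150)+W[2]))
P,s=plate(c,g,[.5594,.0826]);print('plate',P,s)
a=P-W[:2];print('plate in warmer',a@u,a@[-u[1],u[0]])
E
```

```text
warmer [ 0.56187422  0.0836536  -0.0914517 ] 129.5390625
ring from warmer [0.60369871 0.07981798] dial [0.47225031 0.09187279]
ring (array([0.60882048, 0.08585839]), np.float64(14.775254249572754))
plate [0.56091961 0.08415573] 64.93254852294922
plate in warmer -0.0009964796956834822 0.000412852788207464
```

```bash
cat > go.py <<'E'
import sys
from h import *
# go.py x y z yaw : total shift in tool axes AFTER yaw turn (units), and total twist (rotvec units) for -toolx heading yaw, pointing down
def plan(x,y,z,yaw):
    s=robot.read_state(); Rc=R.from_rotvec(s['orientation'])
    c,n=np.cos(yaw),np.sin(yaw)
    Rt=R.from_matrix(np.array([[-c,-n,0],[-n,c,0],[0,0,-1]]).T if 0 else np.array([[-c,-n,0],[-n,c,0],[0,0,-1]]))
    tw=(Rc.inv()*Rt).as_rotvec()/np.radians(60)
    sl=Rt.inv().apply(np.array([x,y,z])-s['tool_pos'])/.25
    print('t',round(s['t'],2),'pos',s['tool_pos'].round(4),'F',s['force'].round(2),'twist',tw.round(4),'slide after twist',sl.round(4))
if __name__=='__main__': plan(*map(float,sys.argv[1:]))
E
python3 go.py .465 .092 .22 -.085
```

```text
t 0.1 pos [0.1592 0.578  0.2177] F [-0.23 -0.48 -0.54] twist [-0.0015 -0.0002 -0.1756] slide after twist [-1.3839 -1.8331 -0.0091]
```

Request:
play_rows(
  slide=[
    [0, 0, 0],
    [0, 0, 0],
    [-0.1, -0.13, 0],
    [-0.1, -0.13, 0],
    [-0.1, -0.13, 0],
    [-0.1, -0.13, 0],
    [-0.1, -0.13, 0],
    [-0.1, -0.13, 0],
  ],
  twist=[
    [0, 0, -0.088],
    [0, 0, -0.088],
    [0, 0, 0],
    [0, 0, 0],
    [0, 0, 0],
    [0, 0, 0],
    [0, 0, 0],
    [0, 0, 0],
  ],
  fingers=-1,
)

```text
t: 0.9
tool_pos: [0.2927, 0.3699, 0.2182]
orientation: [-0.132, -3.139, 0.001]
force: [-0.2, -0.6, 0.1]
opening: 0.0932
gripper_force: 0.0
```

Request:
play_rows(
  slide=[
    [-0.1, -0.13, 0],
    [-0.1, -0.13, 0],
    [-0.1, -0.13, 0],
    [-0.1, -0.13, 0],
    [-0.1, -0.13, 0],
    [-0.1, -0.13, 0],
    [-0.1, -0.13, 0],
    [-0.1, -0.13, 0],
  ],
  twist=[
    [0, 0, 0],
    [0, 0, 0],
    [0, 0, 0],
    [0, 0, 0],
    [0, 0, 0],
    [0, 0, 0],
    [0, 0, 0],
    [0, 0, 0],
  ],
)

```text
t: 1.7
tool_pos: [0.4701, 0.0939, 0.2183]
orientation: [-0.133, -3.138, -0.0]
force: [0.5, -0.3, 0.0]
opening: 0.0929
gripper_force: 0.0
```

```bash
python3 - <<'E'
from fit import *
from go import plan
plan(.465,.092,.22,-.085)
p,d,c=snap('wrist','w1'); print(c['world_from_camera'].round(3),c['fx'])
s=robot.read_state();print(s['t'],s['tool_pos'],abs(s['dq']).max())
E
```

```text
t 1.7 pos [0.4701 0.0939 0.2183] F [ 0.51 -0.31  0.04] twist [ 0.     -0.0003  0.0004] slide after twist [ 0.0197 -0.0094 -0.0066]
[[ 0.083  0.955  0.286  0.39 ]
 [ 0.997 -0.08  -0.024  0.101]
 [ 0.     0.287 -0.958  0.384]
 [ 0.     0.     0.     1.   ]] 346.9106205512312
1.75 [0.47255481 0.0892336  0.21826585] 0.1438475296632991
```

View pics/w1.png

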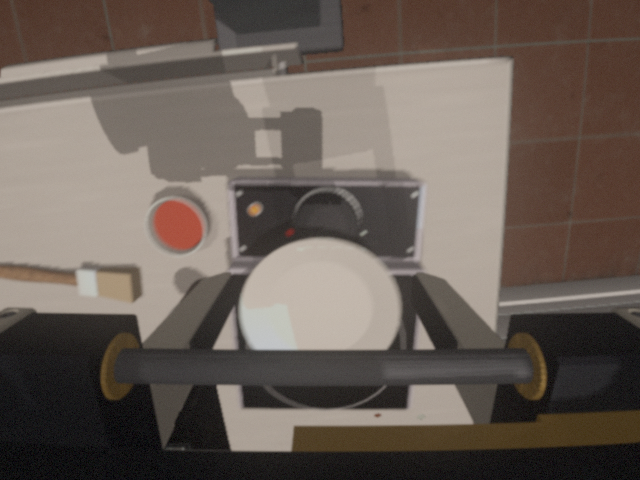

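The wrist view has world +x running down the picture. The plate is at (320,295), the dial's front half at (328,210), and the ledge front edge runs (230,180)–(424,183). The ring's rear arc is below the plate at row ~400. The ramekin is at (178,225). I'll fit these from a settled shot.

```bash
python3 - <<'E'
from fit import *
p,d,c=snap('wrist','w2'); s=robot.read_state();print(s['t'],s['tool_pos'],abs(s['dq']).max())
g=cv2.GaussianBlur(cv2.cvtColor(p,7),(0,0),.8).astype(np.float32)
for n,u,v,z in [('fr',230,180,.045),('fl',424,183,.045)]: print(n,at_z(c,u,v,z))
P=plate(c,g,[.56,.084],th=np.linspace(np.pi*.55,np.pi*1.45,150));print('plate front half',P)
print('plate all',plate(c,g,[.56,.084]))
print('ring',ring(c,g,[.606,.083],np.r_[np.linspace(-.55,.5,80)]))
# rectified
x1,y1,sc=.70,.22,.0005
jj,ii=np.meshgrid(np.arange(520),np.arange(560))
T=np.array(c['world_from_camera']);Pw=np.stack([x1-ii*sc,y1-jj*sc,0*ii+.07],-1).reshape(-1,3)
q=(Pw-T[:3,3])@T[:3,:3];a=q[:,:2]/q[:,2:];a*=1+c['k1']*(a*a).sum(1,keepdims=True)
uv=(a*[c['fx'],c['fy']]+[c['cx'],c['cy']]).astype(np.float32).reshape(560,520,2)
o=cv2.remap(cv2.cvtColor(p,4),uv,None,cv2.INTER_CUBIC);o=cv2.convertScaleAbs(o,alpha=1.5)
for k in range(0,560,100): cv2.putText(o,'%.2f'%(x1-k*sc),(0,k+12),0,.4,(0,0,255));cv2.line(o,(0,k),(12,k),(0,0,255))
for k in range(0,520,100): cv2.putText(o,'%.2f'%(y1-k*sc),(k,555),0,.4,(0,0,255));cv2.line(o,(k,530),(k,540),(0,0,255))
cv2.imwrite('pics/w2r.png',o)
E
```

```text
1.8 [0.47112951 0.09173359 0.21812237] 0.07838493356448287
fr [0.43266884 0.00108737 0.045     ]
fl [0.45179857 0.19034192 0.045     ]
plate front half (array([0.55975485, 0.08611669]), np.float64(76.72564697265625))
plate all (array([0.55924894, 0.08610819]), np.float64(54.619075775146484))
ring (array([0.60806626, 0.08735713]), np.float64(18.344921112060547))
```

View pics/w2r.png

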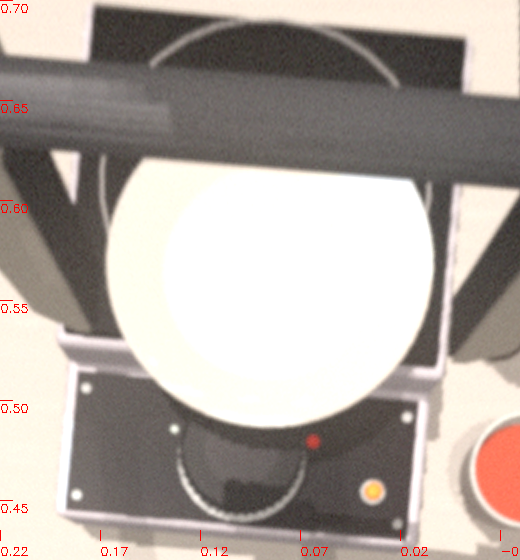

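The rectified view shows the plate's front edge over the rear half of the dial. The dial centre is near px (241,457), the ring is visible at both sides and the rear, and the red dot is at (313,440). Plate at (.560,.086), ring at (.608,.087), yaw about −0.09. I'll push with both open fingers as a self-centring V.

```bash
python3 go.py .470 .087 .075 0
```

```text
t 1.8 pos [0.4711 0.0917 0.2181] F [-0.07  0.41 -0.29] twist [-0.0014 -0.0002 -0.0851] slide after twist [ 0.0045 -0.0189  0.5725]
```

Request:
play_rows(
  slide=[
    [0, 0, 0],
    [0, -0.019, 0],
    [0.004, 0, 0.1],
    [0, 0, 0.15],
    [0, 0, 0.15],
    [0, 0, 0.12],
    [0, 0, 0.05],
    [0, 0, 0],
  ],
  twist=[
    [0, 0, -0.085],
    [0, 0, 0],
    [0, 0, 0],
    [0, 0, 0],
    [0, 0, 0],
    [0, 0, 0],
    [0, 0, 0],
    [0, 0, 0],
  ],
)

```text
t: 2.6
tool_pos: [0.4668, 0.091, 0.0744]
orientation: [0.006, -3.138, 0.001]
force: [0.2, 0.4, 0.6]
opening: 0.0933
gripper_force: 0.0
```

```bash
python3 go.py .490 .087 .075 0
```

```text
t 2.6 pos [0.4668 0.091  0.0744] F [0.25 0.39 0.61] twist [-0.0003 -0.0038  0.0038] slide after twist [-0.0927 -0.0162 -0.0025]
```

Request:
play_rows(
  slide=[
    [0, -0.016, 0],
    [-0.016, 0, 0],
    [-0.016, 0, 0],
    [-0.016, 0, 0],
    [-0.016, 0, 0],
    [-0.016, 0, 0],
    [-0.016, 0, 0],
    [-0.016, 0, 0],
  ],
  twist=[
    [0, 0, 0],
    [0, 0, 0],
    [0, 0, 0],
    [0, 0, 0],
    [0, 0, 0],
    [0, 0, 0],
    [0, 0, 0],
    [0, 0, 0],
  ],
)

```text
t: 3.4
tool_pos: [0.4967, 0.0869, 0.076]
orientation: [0.007, -3.141, 0.0]
force: [-2.1, -0.7, 0.5]
opening: 0.0929
gripper_force: 1.0
```

Request:
play_rows(
  slide=[
    [-0.014, 0, 0],
    [-0.014, 0, 0],
    [-0.014, 0, 0],
    [-0.014, 0, 0],
    [-0.014, 0, 0],
    [-0.014, 0, 0],
    [-0.014, 0, 0],
    [0, 0, 0],
  ],
  twist=[
    [0, 0, 0],
    [0, 0, 0],
    [0, 0, 0],
    [0, 0, 0],
    [0, 0, 0],
    [0, 0, 0],
    [0, 0, 0],
    [0, 0, 0],
  ],
)

```text
t: 4.2
tool_pos: [0.5218, 0.087, 0.0762]
orientation: [-0.007, 3.141, 0.0]
force: [-1.2, -0.7, 0.2]
opening: 0.0931
gripper_force: 0.2
```

```bash
cat > chk.py <<'E'
from fit import *
import sys
from go import plan
tag=sys.argv[1]
for n in('top','wrist'):
    p,d,c=snap(n,tag+n); g=cv2.GaussianBlur(cv2.cvtColor(p,7),(0,0),.7).astype(np.float32)
    x0=[float(sys.argv[2]),float(sys.argv[3])]
    print(n,'plate',plate(c,g,x0),'front',plate(c,g,x0,th=np.linspace(np.pi*.6,np.pi*1.4,120)))
    if n=='top': print('ring',ring(c,g,[.607,.086],np.linspace(-1.4,1.4,150)-.09,span=.006))
    else: print('ring',ring(c,g,[.607,.086],np.linspace(-.55,.5,80),span=.006))
plan(.5385,.087,.075,0)
E
python3 chk.py a .586 .087
```

```text
top plate (array([0.59228705, 0.08678367]), np.float64(19.965526580810547)) front (array([0.57537449, 0.10676412]), np.float64(3.485018014907837))
ring (array([0.60933691, 0.08668516]), np.float64(7.994384765625))
wrist plate (array([0.59182375, 0.08812322]), np.float64(25.984521865844727)) front (array([0.5919102 , 0.08844549]), np.float64(30.540821075439453))
ring (array([0.60864354, 0.08323744]), np.float64(0.0))
t 4.3 pos [0.5216 0.087  0.0763] F [0.07 0.74 0.29] twist [0.     0.0006 0.0042] slide after twist [-0.0678 -0.0001  0.005 ]
```

Request:
play_rows(
  slide=[
    [-0.012, 0, 0],
    [-0.012, 0, 0],
    [-0.012, 0, 0],
    [-0.012, 0, 0],
    [-0.01, 0, 0],
    [-0.005, 0, 0],
    [0, 0, 0],
    [0, 0, 0],
  ],
  twist=[
    [0, 0, 0],
    [0, 0, 0],
    [0, 0, 0],
    [0, 0, 0],
    [0, 0, 0],
    [0, 0, 0],
    [0, 0, 0],
    [0, 0, 0],
  ],
)

```text
t: 5.1
tool_pos: [0.5371, 0.0871, 0.0762]
orientation: [-0.007, 3.141, 0.0]
force: [-0.7, 1.0, 0.4]
opening: 0.0934
gripper_force: 0.3
```

Request:
play_rows(
  slide=[
    [0.02, 0, 0],
    [0.04, 0, 0],
    [0.1, 0, 0],
    [0.1, 0, -0.1],
    [0.1, 0, -0.1],
    [0.1, 0, -0.1],
    [0, 0, -0.1],
    [0, 0, 0],
  ],
  twist=[
    [0, 0, 0],
    [0, 0, 0],
    [0, 0, 0],
    [0, 0, 0],
    [0, 0, 0],
    [0, 0, 0],
    [0, 0, 0],
    [0, 0, 0],
  ],
  fingers=1,
)

```text
t: 5.9
tool_pos: [0.4233, 0.0869, 0.1801]
orientation: [-0.008, 3.134, 0.001]
force: [0.5, -1.2, -0.1]
opening: 0.0336
gripper_force: 0.0
```

```bash
python3 - <<'E'
from fit import *
res={}
for n in('top','wrist'):
    p,d,c=snap(n,'b'+n); g=cv2.GaussianBlur(cv2.cvtColor(p,7),(0,0),.7).astype(np.float32)
    print(n,'plate',plate(c,g,[.608,.087]),'ring',ring(c,g,[.608,.087],np.linspace(-np.pi,np.pi,240) if n=='top' else np.linspace(.75,5.5,200),span=.006))
    x1,y1,sc=.715,.2,.0004
    jj,ii=np.meshgrid(np.arange(560),np.arange(600) if n=='top' else np.arange(600)+80)
    T=np.array(c['world_from_camera']);Pw=np.stack([x1-ii*sc,y1-jj*sc,0*ii+.07],-1).reshape(-1,3)
    q=(Pw-T[:3,3])@T[:3,:3];a=q[:,:2]/q[:,2:];a*=1+c['k1']*(a*a).sum(1,keepdims=True)
    uv=(a*[c['fx'],c['fy']]+[c['cx'],c['cy']]).astype(np.float32).reshape(600,560,2)
    res[n]=cv2.convertScaleAbs(cv2.remap(cv2.cvtColor(p,4),uv,None,cv2.INTER_CUBIC),alpha=1.4)
cv2.imwrite('pics/b.png',cv2.resize(np.hstack([res['top'],res['wrist']]),(800,428)))
E
```

```text
top plate (array([0.60677964, 0.08747413]), np.float64(58.33492660522461)) ring (array([0.60635826, 0.08324733]), np.float64(2.4809610843658447))
wrist plate (array([0.60897067, 0.08774779]), np.float64(5.438460350036621)) ring (array([0.60039078, 0.08055925]), np.float64(6.528605937957764))
```

View pics/b.png

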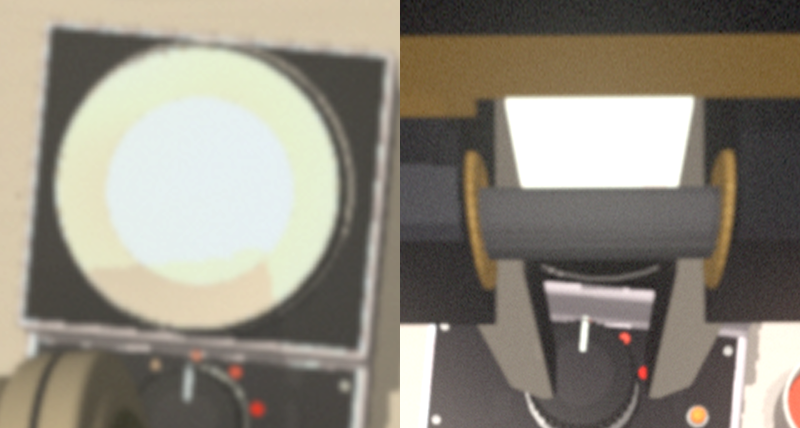

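The top view (left) shows the plate nearly concentric with the ring: plate edge at columns 55–338, ring visible on the right at column 350. The wrist view shows the pointer straight to the rear, so the dial is at 1.257, with the red dots to its right. I'll measure the residual on the ring's visible arc.

```bash
python3 - <<'E'
from fit import *
c=cams.get_calibration('top')
def G(f): return cv2.GaussianBlur(cv2.cvtColor(cv2.imread(f),6),(0,0),.6).astype(np.float32)
gb,g0=G('pics/btop.png'),G('pics/top0.png')
for th in (np.linspace(-2.4,-.2,150),np.linspace(-2.2,-.5,150)):
    print('now ',ring(c,gb,[.608,.086],th,span=.005))
print('start',ring(c,g0,[.608,.086],np.linspace(-1.5,1.5,200)-.09,span=.006))
for z in(.084,.086): print('plate',plate(c,gb,[.607,.087],z=z,span=.005,th=np.linspace(-2.6,1.2,200)))
# radial profile gap now: distance from ring centre guess of plate edge, several azimuths
f=sampler(c,gb); r=np.arange(.070,.092,.0005)
for a in range(-180,180,30):
    t=np.radians(a); v=f(np.c_[.6085+r*np.cos(t),.0865+r*np.sin(t),0*r+.07]); print(a,v[::2].astype(int))
E
```

```text
now  (array([0.61016621, 0.08610189]), np.float64(7.291070938110352))
now  (array([0.60978716, 0.08614064]), np.float64(11.196816444396973))
start (array([0.60881934, 0.08590078]), np.float64(14.949477195739746))
plate (array([0.6071886 , 0.08727863]), np.float64(59.50910949707031))
plate (array([0.60663409, 0.08704034]), np.float64(60.114898681640625))
-180 [153 152 152 150 147 138 127 111  94  81  71  73  78  87  94  98  98  95
  93  92  94  97]
-150 [156 155 152 148 139 127 110  92  76  62  54  51  49  48  47  47  47  47
  48  48  48  49]
-120 [166 165 160 153 140 125 104  84  68  57  55  55  56  55  54  52  51  50
  50  50  50  50]
-90 [166 163 161 152 142 124 105  87  74  68  69  74  79  82  78  71  63  56
  53  51  51  52]
-60 [167 166 165 163 159 149 135 117  98  84  77  74  78  81  79  75  67  60
  56  53  52  51]
-30 [167 167 166 165 164 160 154 142 128 112  99  89  86  84  81  77  72  66
  65  67  74  86]
0 [167 167 167 167 166 165 164 159 153 144 135 128 125 129 133 137 140 140
 141 141 141 141]
30 [167 167 167 167 167 166 166 165 162 158 150 142 128 113  99  85  73  65
  58  56  54  54]
60 [164 164 165 165 165 165 166 165 164 161 155 145 131 114  95  79  68  59
  56  54  54  54]
90 [162 162 162 162 162 162 162 162 161 159 152 142 126 106  87  69  62  55
  55  55  59  65]
120 [162 162 162 162 162 162 161 159 155 146 133 116  97  79  66  58  53  52
  51  51  51  51]
150 [150 150 150 150 149 148 144 138 128 115 100  85  71  61  55  55  57  65
  74  88 100 108]
```

Request:
play_rows(
  slide=[
    [0, 0, 0],
    [0, -0.003, 0],
    [0, 0, 0],
    [0, 0, 0.08],
    [0, 0, 0.12],
    [0, 0, 0.12],
    [0, 0, 0.08],
    [0, 0, 0],
  ],
  twist=[
    [0, 0, 0],
    [0, 0, 0],
    [0, 0, 0],
    [0, 0, 0],
    [0, 0, 0],
    [0, 0, 0],
    [0, 0, 0],
    [0, 0, 0],
  ],
  fingers=-1,
)

```text
t: 6.8
tool_pos: [0.4189, 0.0855, 0.0724]
orientation: [0.007, -3.134, 0.001]
force: [-0.6, -0.4, 0.8]
opening: 0.0848
gripper_force: 0.0
```

```bash
python3 go.py .539 .0862 .0762 0
```

```text
t 6.8 pos [0.4189 0.0855 0.0724] F [-0.65 -0.4   0.81] twist [-0.0005 -0.0068  0.0042] slide after twist [-0.4805  0.0026 -0.0151]
```

Request:
play_rows(
  slide=[
    [0, 0.002, -0.015],
    [-0.02, 0, 0],
    [-0.08, 0, 0],
    [-0.12, 0, 0],
    [-0.1, 0, 0],
    [-0.05, 0, 0],
    [-0.02, 0, 0],
    [0, 0, 0],
  ],
  twist=[
    [0, 0, 0],
    [0, 0, 0],
    [0, 0, 0],
    [0, 0, 0],
    [0, 0, 0],
    [0, 0, 0],
    [0, 0, 0],
    [0, 0, 0],
  ],
)

```text
t: 7.6
tool_pos: [0.5206, 0.0868, 0.0809]
orientation: [-0.007, 3.14, 0.0]
force: [-0.1, 1.1, 0.5]
opening: 0.0932
gripper_force: 0.0
```

```bash
python3 go.py .539 .0862 .0762 0
```

```text
t 7.6 pos [0.5206 0.0868 0.0809] F [-0.14  1.06  0.5 ] twist [0.0001 0.0015 0.0043] slide after twist [-0.0735 -0.0024  0.0189]
```

Request:
play_rows(
  slide=[
    [0, -0.002, 0.018],
    [-0.02, 0, 0],
    [-0.02, 0, 0],
    [-0.015, 0, 0],
    [-0.01, 0, 0],
    [-0.007, 0, 0],
    [0, 0, 0],
    [0, 0, 0],
  ],
  twist=[
    [0, 0, 0],
    [0, 0, 0],
    [0, 0, 0],
    [0, 0, 0],
    [0, 0, 0],
    [0, 0, 0],
    [0, 0, 0],
    [0, 0, 0],
  ],
)

```text
t: 8.4
tool_pos: [0.5374, 0.0865, 0.0754]
orientation: [0.007, -3.142, -0.0]
force: [-1.1, 0.3, 0.3]
opening: 0.0929
gripper_force: 0.5
```

```bash
python3 go.py .539 .0862 .0762 0
```

```text
t 8.4 pos [0.5374 0.0865 0.0754] F [-1.11  0.34  0.32] twist [ 0.0001 -0.0001  0.0044] slide after twist [-0.0062 -0.0011 -0.0033]
```

Contact; a final 1.5 mm, then back off, fingers still open.

Request:
play_rows(
  slide=[
    [-0.004, -0.001, 0],
    [-0.003, 0, 0],
    [0, 0, 0],
    [0, 0, 0],
    [0.02, 0, 0],
    [0.06, 0, 0],
    [0.1, 0, 0],
    [0.1, 0, 0],
  ],
  twist=[
    [0, 0, 0],
    [0, 0, 0],
    [0, 0, 0],
    [0, 0, 0],
    [0, 0, 0],
    [0, 0, 0],
    [0, 0, 0],
    [0, 0, 0],
  ],
)

```text
t: 9.2
tool_pos: [0.4685, 0.0856, 0.0753]
orientation: [-0.007, 3.141, -0.0]
force: [0.1, 0.2, 1.0]
opening: 0.0931
gripper_force: 0.0
```

Request:
play_rows(
  slide=[
    [0.08, 0, -0.08],
    [0.08, 0, -0.1],
    [0.1, 0, -0.15],
    [0, 0, -0.15],
    [0, 0, -0.1],
    [0, 0, 0],
    [0, 0, 0],
    [0, 0, 0],
  ],
  twist=[
    [0, 0, 0],
    [0, 0, 0],
    [0, 0, 0],
    [0, 0, 0],
    [0, 0, 0],
    [0, 0, 0],
    [0, 0, 0],
    [0, 0, 0],
  ],
  fingers=1,
)

```text
t: 10.0
tool_pos: [0.4035, 0.0854, 0.2189]
orientation: [0.007, -3.14, 0.0]
force: [0.0, -0.6, -0.1]
opening: 0.0335
gripper_force: 0.0
```

```bash
python3 - <<'E'
from fit import *
p,d,c=snap('top','ctop'); g=cv2.GaussianBlur(cv2.cvtColor(p,7),(0,0),.6).astype(np.float32)
print('plate',plate(c,g,[.609,.087],span=.006),'ring',ring(c,g,[.608,.086],np.linspace(-2.2,-.5,150),span=.005))
p,d,c=snap('wrist','cw'); s=robot.read_state(); print(s['tool_pos'],s['orientation'],s['opening'],s['t'])
g=cv2.GaussianBlur(cv2.cvtColor(p,7),(0,0),.6).astype(np.float32)
print('wrist plate front',plate(c,g,[.609,.087],span=.006,th=np.linspace(np.pi*.7,np.pi*1.3,100)),'ring front',ring(c,g,[.608,.086],np.linspace(np.pi*.8,np.pi*1.2,100),span=.005))
E
```

```text
plate (array([0.60857024, 0.08676084]), np.float64(57.96834945678711)) ring (array([0.60991678, 0.08582702]), np.float64(5.5402703285217285))
[0.40337632 0.08536698 0.21873306] [ 6.86981388e-03 -3.13883998e+00  4.51190132e-04] 0.025651947934967178 10.1
wrist plate front (array([0.60604915, 0.08762048]), np.float64(30.517127990722656)) ring front (array([0.61069057, 0.08645409]), np.float64(18.0438232421875))
```

View pics/cw.png

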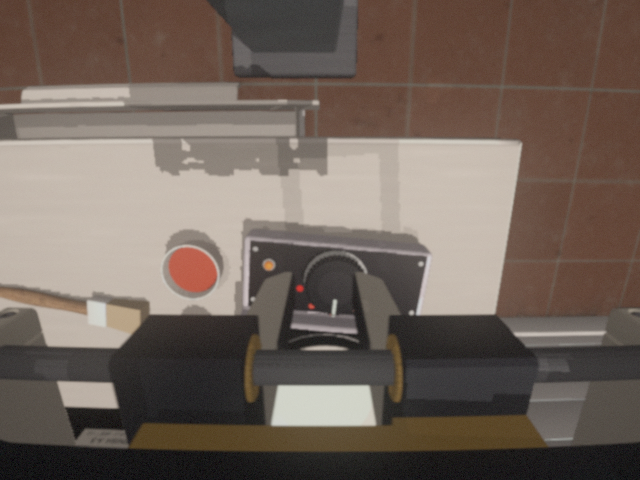

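The wrist view shows the dial at about (336,284) with its pointer to the rear and red dots to its right, and the plate clear of it. The plate is within about 1.5 mm of the ring. Now the dial: axis about (.476,.099). I'll press 20 mm in front of it and swing the tool about the axis.

```bash
python3 go.py .4569 .0928 .085 .30
```

```text
t 10.1 pos [0.4034 0.0854 0.2187] F [0.18 0.13 0.83] twist [ 1.000e-04 -2.600e-03 -2.823e-01] slide after twist [-0.2133 -0.0349  0.5349]
```

Request:
play_rows(
  slide=[
    [0, 0, 0],
    [0, 0, 0],
    [0, 0, 0],
    [-0.1, -0.017, 0.1],
    [-0.113, -0.018, 0.15],
    [0, 0, 0.15],
    [0, 0, 0.1],
    [0, 0, 0.035],
  ],
  twist=[
    [0, 0, -0.094],
    [0, 0, -0.094],
    [0, 0, -0.094],
    [0, 0, 0],
    [0, 0, 0],
    [0, 0, 0],
    [0, 0, 0],
    [0, 0, 0],
  ],
  fingers=1,
)

```text
t: 10.9
tool_pos: [0.4544, 0.0925, 0.0821]
orientation: [0.468, -3.099, -0.001]
force: [-1.3, -0.7, 0.2]
opening: 0.0006
gripper_force: 0.0
```

Request:
play_rows(
  slide=[
    [0, 0, 0],
    [0, 0, 0],
    [0, 0, 0],
    [0, 0, 0],
    [0, 0, 0],
    [0, 0, 0],
    [0, 0, 0],
    [0, 0, 0],
  ],
  twist=[
    [0, 0, 0],
    [0, 0, 0],
    [0, 0, 0],
    [0, 0, 0],
    [0, 0, 0],
    [0, 0, 0],
    [0, 0, 0],
    [0, 0, 0],
  ],
)

```text
t: 11.7
tool_pos: [0.4577, 0.0929, 0.0867]
orientation: [-0.469, 3.106, -0.0]
force: [-0.2, -0.1, -0.0]
opening: 0.0003
gripper_force: 0.0
```

```bash
python3 - <<'E'
from h import *
from go import plan
plan(.4569,.0928,.066,.3)
s=robot.read_state(); print(s['opening'],s['q'].round(2))
p,d,c=snap('side','ds'); p2,_,c2=snap('top','dt')
a=p[160:280,220:400]; b=p2[190:320,180:320]
f=lambda i,w,h:cv2.resize(i[:,:,::-1],(w,h),interpolation=cv2.INTER_CUBIC)
cv2.imwrite('pics/d.png',cv2.convertScaleAbs(np.hstack([f(a,450,400),f(b,350,400)]),alpha=1.5))
for n,cc in(('side',c),('top',c2)): print(n,project(cc,[.476,.0987,.063]),project(cc,s['tool_pos']))
E
```

```text
t 11.7 pos [0.4577 0.0929 0.0867] F [-0.22 -0.12 -0.02] twist [-0.      0.0001 -0.0002] slide after twist [0.0032 0.0007 0.0829]
0.000332647814670005 [ 0.09 -0.13  1.99 -0.    1.28 -1.78]
side [258.9880895  204.84407738] [247.40437774 195.08161969]
top [239.4069593  285.21410058] [240.06570341 295.13555407]
```

View pics/d.png

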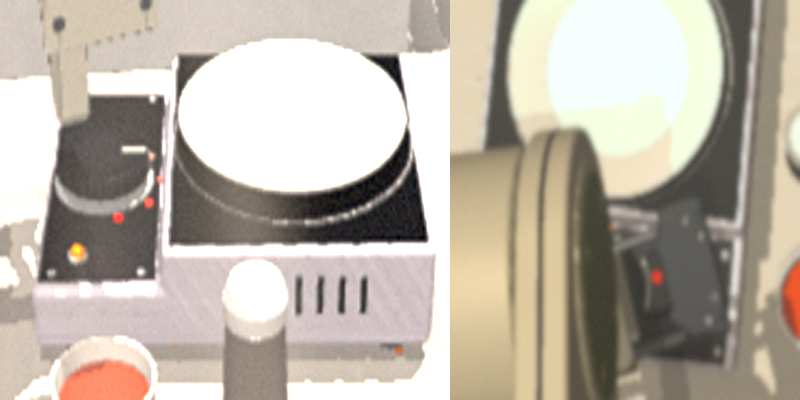

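The side crop shows the shut fingertip above the front rim of the dial at (75,122). The dial centre is near (104,155) with the pointer to the rear, and the plate sits inside its ring. Projected and seen offsets agree for tip and dial, so I'll press down.

Request:
play_rows(
  slide=[
    [0.003, 0, 0.04],
    [0, 0, 0.03],
    [0, 0, 0.01],
    [0, 0, 0.005],
    [0, 0, 0.004],
    [0, 0, 0.004],
    [0, 0, 0.004],
    [0, 0, 0],
  ],
  twist=[
    [0, 0, 0],
    [0, 0, 0],
    [0, 0, 0],
    [0, 0, 0],
    [0, 0, 0],
    [0, 0, 0],
    [0, 0, 0],
    [0, 0, 0],
  ],
)

```text
t: 12.6
tool_pos: [0.4572, 0.0927, 0.0627]
orientation: [-0.469, 3.106, -0.0]
force: [-0.7, -0.5, 2.5]
opening: 0.0003
gripper_force: 1.3
```

```bash
python3 go.py .4569 .0928 .0605 .30; python3 go.py .4569 .0928 .0605 .30
```

```text
t 12.6 pos [0.4572 0.0927 0.0627] F [-0.69 -0.54  2.54] twist [-0.0001  0.0004 -0.0001] slide after twist [0.0009 0.0009 0.0088]
t 12.6 pos [0.4572 0.0927 0.0627] F [-0.69 -0.54  2.54] twist [-0.0001  0.0004 -0.0001] slide after twist [0.0009 0.0009 0.0088]
```

Contact at 2.5 N. Pressing about 2 mm deeper.

Request:
play_rows(
  slide=[
    [0, 0, 0.002],
    [0, 0, 0.002],
    [0, 0, 0.002],
    [0, 0, 0.002],
    [0, 0, 0.001],
    [0, 0, 0],
    [0, 0, 0],
    [0, 0, 0],
  ],
  twist=[
    [0, 0, 0],
    [0, 0, 0],
    [0, 0, 0],
    [0, 0, 0],
    [0, 0, 0],
    [0, 0, 0],
    [0, 0, 0],
    [0, 0, 0],
  ],
)

```text
t: 13.4
tool_pos: [0.4573, 0.0926, 0.0606]
orientation: [-0.469, 3.106, -0.0]
force: [-1.7, -1.1, 5.9]
opening: 0.0006
gripper_force: 3.1
```

Request:
play_rows(
  slide=[
    [0, 0.0034, 0.001],
    [0, 0.0034, 0.001],
    [0, 0.0034, 0],
    [-0.0001, 0.0034, 0],
    [-0.0001, 0.0034, 0],
    [-0.0001, 0.0034, 0],
    [-0.0001, 0.0034, 0],
    [-0.0001, 0.0034, 0],
  ],
  twist=[
    [0, 0, 0.04],
    [0, 0, 0.04],
    [0, 0, 0.04],
    [0, 0, 0.04],
    [0, 0, 0.04],
    [0, 0, 0.04],
    [0, 0, 0.04],
    [0, 0, 0.04],
  ],
)

```text
t: 14.2
tool_pos: [0.4564, 0.0996, 0.0602]
orientation: [0.058, 3.14, 0.001]
force: [-2.3, 1.4, 6.9]
opening: 0.0004
gripper_force: 3.4
```

```bash
cat > look.py <<'E'
from h import *
import sys
s=robot.read_state(); print(s['t'],s['tool_pos'].round(4),s['orientation'].round(3),s['force'].round(1),s['wrist_torque'].round(3))
o=R.from_rotvec(s['orientation']).as_matrix(); v=-o[:2,0]; ps=np.array([.476,.0987])
w=ps-s['tool_pos'][:2]; print('yaw',np.arctan2(v[1],v[0]).round(3),'azim',np.arctan2(w[1],w[0]).round(3),'r',np.hypot(*w).round(4))
p,d,c=snap('side',sys.argv[1]+'s'); a=p[180:235,225:305]
cv2.imwrite('pics/%s.png'%sys.argv[1],cv2.convertScaleAbs(cv2.resize(a[:,:,::-1],(480,330),interpolation=cv2.INTER_CUBIC),alpha=1.6))
E
python3 look.py e
```

```text
14.2 [0.4564 0.0996 0.0602] [5.80e-02 3.14e+00 1.00e-03] [-2.3  1.4  6.9] [0.153 0.424 0.013]
yaw -0.037 azim -0.046 r 0.0196
```

View pics/e.png

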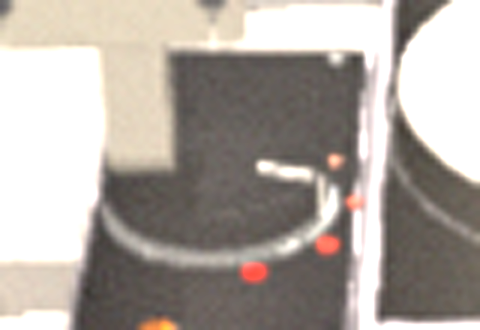

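The pointer now runs (262,165)→(308,175), about 20° clockwise, so the dial follows the finger. I'll drag the rest.

Request:
play_rows(
  slide=[
    [-0.0001, 0.0034, 0],
    [-0.0001, 0.0034, 0],
    [-0.0001, 0.0034, 0],
    [-0.0001, 0.0034, 0],
    [-0.0001, 0.0034, 0],
    [-0.0001, 0.0034, 0],
    [0, 0.002, 0],
    [0, 0, 0],
  ],
  twist=[
    [0, 0, 0.04],
    [0, 0, 0.04],
    [0, 0, 0.04],
    [0, 0, 0.04],
    [0, 0, 0.04],
    [0, 0, 0.04],
    [0, 0, 0.025],
    [0, 0, 0],
  ],
)

```text
t: 15.05
tool_pos: [0.4574, 0.1054, 0.0602]
orientation: [0.49, 3.102, 0.002]
force: [-2.4, 2.5, 7.1]
opening: 0.0004
gripper_force: 3.3
```

```bash
cat > ptr.py <<'E'
from fit import *
import sys
# pointer angle about dial axis in a side image (bias-shifted axis), brightness score along radial 14..27 mm
def ang(fn,bias=2.6):
    c=dict(cams.get_calibration('side')); c['cx']+=bias; c['cy']+=1.5
    g=cv2.cvtColor(cv2.imread(fn),6).astype(np.float32); f=sampler(c,g)
    r=np.linspace(.012,.027,25); A=np.radians(np.arange(-80,40,2.))
    z=float(sys.argv[-1])
    v=[f(np.c_[.476+r*np.cos(t),.0987+r*np.sin(t),0*r+z]).mean() for t in A]
    i=np.argsort(v)[::-1][:4]; print(fn,[(round(np.degrees(A[k])),int(v[k])) for k in i],int(np.median(v)))
for fn in sys.argv[1:-1]: ang(fn)
E
python3 look.py f; python3 ptr.py pics/ds.png pics/es.png pics/fs.png .061
```

```text
15.05 [0.4574 0.1054 0.0602] [4.900e-01 3.102e+00 2.000e-03] [-2.4  2.5  7.1] [0.351 0.394 0.021]
yaw -0.314 azim -0.346 r 0.0197
pics/ds.png [(22, 140), (24, 139), (26, 136), (20, 136)] 62
pics/es.png [(-12, 158), (-14, 157), (-16, 151), (-10, 148)] 63
pics/fs.png [(-34, 164), (-32, 163), (-36, 158), (-30, 157)] 63
```

```bash
cat > ptr2.py <<'E'
from fit import *
import sys
c=cams.get_calibration('side')
for fn in sys.argv[1:]:
    im=cv2.imread(fn); hsv=cv2.cvtColor(im,40); g=cv2.cvtColor(im,6)
    m=((g>105)&(hsv[:,:,1]<60)).astype(np.uint8)
    n,l,st,ce=cv2.connectedComponentsWithStats(m[190:222,245:284],connectivity=8)
    for k in range(1,n):
        if 5<=st[k,4]<=60:
            v,u=np.nonzero(l==k); w=g[190:222,245:284][v,u]
            P=np.array([at_z(c,a+245,b+190,.061)[:2] for a,b in zip(u,v)]); q=P-P.mean(0)
            e,V=np.linalg.eigh(q.T@q); d=V[:,1]*np.sign(V[0,1])
            print(fn,'px',(u.mean()+245).round(1),(v.mean()+190).round(1),'n',st[k,4],'mean',P.mean(0).round(4),'dir',np.degrees(np.arctan2(d[1],d[0])).round(1),'ratio',(e[1]/max(e[0],1e-12)).round(1))
E
python3 ptr2.py pics/ds.png pics/es.png pics/fs.png
```

```text
pics/ds.png px 273.8 204.6 n 21 mean [0.5016 0.1004] dir -11.6 ratio 8.1
pics/es.png px 271.9 208.1 n 19 mean [0.4979 0.0888] dir -26.8 ratio 6.5
pics/es.png px 276.6 216.3 n 46 mean [0.5048 0.0614] dir 64.0 ratio 14.3
pics/es.png px 247.4 220.1 n 8 mean [0.4559 0.0541] dir -46.0 ratio 18.8
pics/fs.png px 247.5 220.0 n 10 mean [0.4561 0.0545] dir -46.9 ratio 17.3
```

```bash
cat > ptr3.py <<'E'
from fit import *
import sys
c=cams.get_calibration('side')
def run(fn,z,ax=None):
    g=cv2.cvtColor(cv2.imread(fn),6).astype(np.float32); f=sampler(c,g)
    r=np.linspace(.014,.027,20)
    L=lambda x,y,t:f(np.c_[x+r*np.cos(t),y+r*np.sin(t),0*r+z]).mean()
    if ax is None:
        t=-.093
        return max(((L(x,y,t),x,y) for x in np.arange(.472,.487,.001) for y in np.arange(.092,.108,.0005)))[1:]
    A=np.radians(np.arange(-75,20,1.)); v=np.array([L(*ax,t) for t in A]); k=v>v.max()-25
    print(fn,'angle from rear',(np.degrees((A[k]*v[k]).sum()/v[k].sum())+5.3).round(1),int(v.max()),int(np.median(v)))
ax=run('pics/ds.png',.063); print(ax)
for a in sys.argv[1:]:
    fn,z=a.split(':'); run(fn,float(z),ax)
E
python3 ptr3.py pics/ds.png:.063 pics/es.png:.0603 pics/fs.png:.0602
```

```text
(np.float64(0.48), np.float64(0.101))
pics/ds.png angle from rear -2.1 172 63
pics/es.png angle from rear -25.2 164 63
pics/fs.png angle from rear -40.2 177 62
```

The dial is about 35–40° round, well inside the next detent's band, so I'll lift straight off.

Request:
play_rows(
  slide=[
    [0, 0, -0.008],
    [0, 0, -0.01],
    [0, 0, -0.02],
    [0, 0, -0.04],
    [0, 0, -0.1],
    [0, 0, -0.15],
    [0, 0, -0.15],
    [0, 0, -0.15],
  ],
  twist=[
    [0, 0, 0],
    [0, 0, 0],
    [0, 0, 0],
    [0, 0, 0],
    [0, 0, 0],
    [0, 0, 0],
    [0, 0, 0],
    [0, 0, 0],
  ],
)

```text
t: 15.9
tool_pos: [0.4567, 0.1047, 0.2187]
orientation: [0.49, 3.103, -0.0]
force: [0.6, 0.3, -0.4]
opening: 0.0005
gripper_force: 0.0
```

Request:
play_rows(
  slide=[
    [0.05, 0.13, 0],
    [0.05, 0.13, 0],
    [0.05, 0.13, 0],
    [0.05, 0.13, 0],
    [0.05, 0.13, 0],
    [0.05, 0.13, 0],
    [0.0, 0.1, 0],
    [0, 0, 0],
  ],
  twist=[
    [0, 0, 0],
    [0, 0, 0],
    [0, 0, 0],
    [0, 0, 0],
    [0, 0, 0],
    [0, 0, 0],
    [0, 0, 0],
    [0, 0, 0],
  ],
)

```text
t: 16.7
tool_pos: [0.4532, 0.3397, 0.2169]
orientation: [-0.485, -3.104, -0.001]
force: [-0.3, -0.3, -1.1]
opening: 0.0004
gripper_force: 0.0
```

```bash
python3 look.py g; python3 ptr3.py pics/gs.png:.063; python3 - <<'E'
from fit import *
p,d,c=snap('top','gt'); g=cv2.GaussianBlur(cv2.cvtColor(p,7),(0,0),.6).astype(np.float32)
print('plate',plate(c,g,[.609,.087],span=.006),'ring',ring(c,g,[.608,.086],np.linspace(-2.2,-.5,150),span=.005))
a=cv2.imread('pics/gs.png')[165:255,225:405]; b=p[155:315,185:345,::-1]
f=lambda i,w,h:cv2.convertScaleAbs(cv2.resize(i,(w,h),interpolation=cv2.INTER_CUBIC),alpha=1.4)
o=np.zeros((600,800,3),np.uint8); o[:200,:400]=f(a,400,200); o[200:500,:400]=f(a[10:60,10:80],400,300); o[:400,400:]=f(b,400,400); cv2.imwrite('pics/final.png',o)
E
```

```text
16.7 [0.4532 0.3397 0.2169] [-4.850e-01 -3.104e+00 -1.000e-03] [-0.3 -0.3 -1.1] [ 0.012 -0.015 -0.034]
yaw -0.31 azim -1.476 r 0.242
(np.float64(0.48), np.float64(0.101))
pics/gs.png angle from rear -40.7 196 64
plate (array([0.60856999, 0.08670596]), np.float64(57.85371780395508)) ring (array([0.60997928, 0.08579116]), np.float64(5.341454982757568))
```

View pics/final.png

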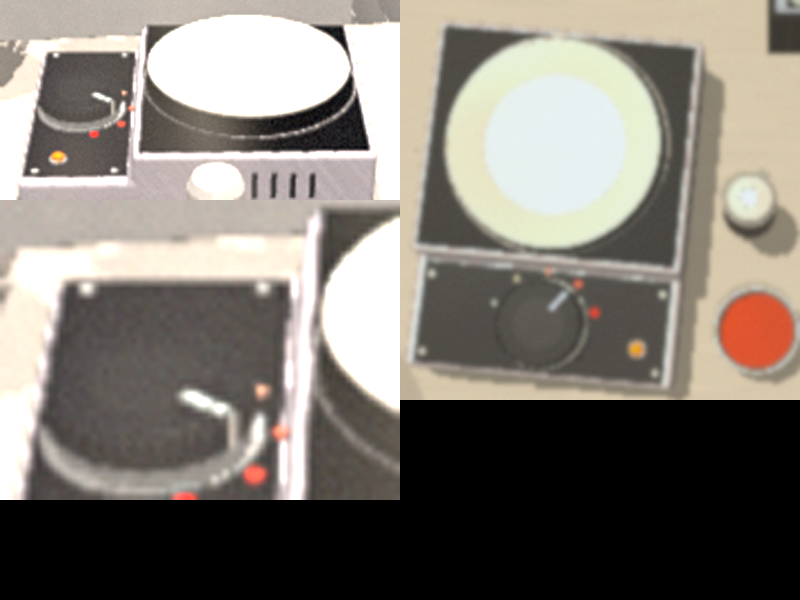

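The top view shows the pointer at (562,298) aimed at the fourth dot (578,285), one click up. The plate sits inside the ring, with the fit about 1.5 mm off centre. The ramekin and shaker are still in their places.

```bash
python3 -c "
from plant import robot
print(robot.close_job())"
```

```text
the job is handed in; nothing more can be done
None
```

The job is handed in at about 17 s: the plate is centred on the ring to within about 2 mm (camera fit), the dial is one click up at the fourth dot, and the arm never went near the ramekin, shaker or brush.

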